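# Set the transport-lock pin of a vial shaker

### The job

Lock the shaker's sprung carriage for transport: take the red-headed lock pin out of the aluminium accessory block and set it through the orange-ringed opening into the blind hole that is hidden in the carriage below, feeling for the hole with light pressure because it may be several millimetres off the middle of the opening. Push the pin fully home, upright, and let go; never press the carriage down near the end of its spring travel or ram the housing, and leave the blue-handled driver, the vials and the other things on the bench where they are.

Things in the scene. Friction and masses are not known exactly. Their poses are not given: they have to be found in the camera images.
- pin: lock pin: steel shaft 12 mm wide, 58 mm long, chamfered foot, under a square red head 26 x 26 x 30 mm (58 to 88 mm above the foot). Origin: centre of the foot's end; z up the shaft, x and y square to the head's flats. 0.08 to 0.16 kg. Stands 40 mm deep in one socket of the block, the head's underside 18 mm above the block. Grip the flats firmly, or it swivels when the foot drags.
- opening (a point): middle of the 44 mm round opening with the orange ring, at the top face of the shaker's 10 mm thick cover, 70 mm above the bench; z up, x and y as the shaker's. With the pin fully home its foot is 48 mm below this point and its head's underside 10 mm above the cover.
- deck (a point): point 28 mm below the opening's middle, at the level of the flat top of the black carriage (110 x 110 mm) at rest. The carriage has one vertical blind hole, 13.5 mm wide, 20 mm deep, with a 1.5 mm chamfer; its centre lies up to 6 mm from this point either way along the shaker's x, and likewise along y (8.5 mm at most in all). The hole itself is not measured.
- carriage (a joint): how far the carriage is pressed down (m): 0 at its upper stop, 0.012 at the end of travel. It moves only vertically, on springs: about 3 N starts it, then 0.9 N per mm (11 N at 9 mm), and it springs back by itself. When the pin's foot comes over the hole, the carriage springs up round it and the force falls to nearly nothing.
- shaker: bench vial shaker, fixed to the bench: white housing 220 (x) x 240 (y) x 70 mm high, origin at the centre of its underside. The opening lies 50 mm from the centre towards -x. On the cover a blue vial tray, 70 x 180 mm and 20 mm high, is centred 62 mm towards +x, with two vials standing in it, their tops 108 mm above the bench.
- block: aluminium accessory block, fixed to the bench: 60 (x) x 170 (y) x 50 mm high, origin at the centre of its underside; two sockets 14 mm wide and 40 mm deep, 45 mm either side of the centre along y. One holds the pin, the other the driver.
- driver: driver with a round blue handle 24 mm wide, standing in the other socket, its top 45 mm above the block; leave it alone. Origin: the foot of its shaft.
- vial1: amber vial, 12 mm wide and 33 mm high, standing in the shaker's vial tray; leave alone. Origin: centre of its underside.
- vial2: a second such vial in the same tray; leave alone.
- solvent: clear bottle with a blue cap, 86 mm wide, 180 mm high, standing on the bench; leave alone. Origin: centre of its underside.
- wrench: steel wrench 160 mm long lying on the bench; leave alone.
- beaker: glass beaker 70 mm wide and 90 mm high on the bench; leave alone. Origin: centre of its underside.
- jar: amber jar 56 mm wide and 70 mm high with a white cap on the bench; leave alone. Origin: centre of its underside.

How it is judged:
On the way, in this order (a step that is already met when the one before it is completed fails the run):
1. the pin has been drawn clear of the accessory block (z of pin in the frame of block above 0.055 m), for 0.1 s.
2. the pin's foot is below the cover's top face, inside the opening (z of pin in the frame of opening below -0.005 m and horizontal distance between pin and opening below 0.022 m), for 0.1 s.
At the end, for the whole second after the job is handed in: The pin stands in the carriage's hole, fully home (foot at least 45 mm below the cover's top face, 48 when bottomed), within 13 mm of the opening's middle, upright within 0.14 rad, at rest and released, with the carriage back at its upper stop (within 2 mm) (z of pin in the frame of opening below -0.045 m and horizontal distance between pin and opening below 0.013 m and angle between pin's own z axis and vertical below 0.14 rad and value of joint carriage below 0.002 m and linear speed of pin below 0.02 m/s); the robot touches nothing.
It fails at once if the carriage is pressed down more than 9 mm (about 11 N) (value of joint carriage above 0.009 m).
It fails at once if the pin is forced against the shaker's housing with more than 25 N (contact force between pin and shaker above 25 N).
It fails at once if the driver or a vial is moved by more than 20 mm (distance of any of driver, vial1, vial2 from where it was at the start of the episode above 0.02 m).
It fails at once if the bottle, wrench, beaker or jar is moved by more than 30 mm (distance of any of solvent, wrench, beaker, jar from where it was at the start of the episode above 0.03 m).
It also fails if it takes over 64 s, if anything falls off the work surface, if the arm or the gripper's body presses on something with over 40 N, if the wrist force passes 120 N, or if a joint passes its speed limit or range.

### The arm

A 7-joint arm with a two-finger parallel gripper is mounted at the origin on the work surface. World frame = base frame: x ahead of the robot, y to its left, z up, the work surface at z = 0. Lengths are in m, angles in rad, forces in N, time in s.
With the tool pointing down it reaches from about 0.4 to 0.85 m from the base axis. Payload 10.4 kg.
Tool frame: the origin (TCP) lies at the very end of the fingers, on their centre line; the grasp point (between the pads) lies 19 mm behind it; z points along the fingers, y is the direction in which the jaws open and shut (so a half turn about z gives the same grasp; the last joint's range is limited). The gripper opens to 87 mm and grips with 3 to 60 N. Pads are 19 mm wide; open, the fingers measure 117 mm over their backs; the gripper's body (75 mm by 190 mm) begins 51 mm behind the grasp point.
Start: joints at [1.282, 0.332, -0.065, 1.46, 0.022, 1.35, -0.088], TCP at [0.164, -0.603, 0.223] pointing down, gripper open.
Joint ranges: [-2.6, 2.6], [-0.5, 2.12], [-1.47, 1.34], [0.16, 2.42], [-1.27, 4.41], [0.06, 2.06], [-2.6, 2.6]. Speed limits (rad/s): [2.22, 2.22, 2.79, 2.79, 3.14, 3.14, 3.14].

### API

Orientations are given as a unit quaternion [x, y, z, w].
In Python, from bench import r, eyes, job gives the robot as it stands. The module is installed in compiled form; this text tells all that it offers.
- The arm moves only by the tool play_rows, never from a script. Its argument "motion" is a list of rows, each a list of 7 numbers: the shift along the tool's x, y, z as a fraction of full scale, then the turn, a rotation vector about the tool's x, y, z as a fraction of full scale, then the opening in per cent of the stroke, from 0 (shut) to 100 (fully open). A call has 1 to 5 rows; each row is the pose to reach, as a shift and turn from the pose commanded when the call began, along the tool's axes at that moment; what a row does not reach only later rows make up. Full scale, the value 1, is 0.2 m for a shift and 90 degrees for a turn. A row lasts 1/8 s, in which the tool goes at most 62.5 mm and 10.7 degrees, less where a joint would pass 70% of its speed; a pose out of reach is approached as far as the arm can. A call with a number of a shift or a turn outside -1 to 1 is refused whole. A call with a gripper value outside its range is refused whole. The fingers move at their own pace and stop on an object; "squeeze" is the grip in N (left out, the last holds). Time passes only in rows, so rows that repeat a pose let the fingers close. It gives the time, the measured TCP pose, the force and the opening at its end, in the units of the state.
- r.read_state(): the state, without advancing time (a new reading comes with each control period).
- eyes.camera(name): name is "side" or "top" or "wrist"; returns a dict with "image" (480x640x3 uint8, red, green, blue), "mtx" (3x3 intrinsics, pixels), "R" (3x3) and "t" (3): a world point X has camera coordinates R X + t. Camera axes: x right, y down, z forward; pixel columns grow to the right and rows downward; lengths in m; the calibration is good to about 2 mm. The wrist camera is an equidistant fisheye: a pixel r from the principal point sees the ray r / f radians off the axis. A picture is of the moment at which its call begins. There is no depth.
- job.close_job(): hands the job in, once; it reports no verdict.
Trained networks look in a picture, given as the dict that the camera call returned (one of the last four; its "shot" number tells which), for a name from the list of things; names that differ only in an ending like _2 or _b are one class to them, and where a whole thing is asked for, a point or a joint stands for the part that bears it (a point fixed in the world has none). Each returns a list of dicts, best first, with "p" (0 to 1); they miss things now and then, are a little off and sometimes report something else, mostly with a low value. They report only what shows in the picture. A call takes as long as a camera call.
- eyes.regions_of(picture, label): "region" (480x640 bool, what is visible of it) and "xy" ([column, row] in pixels, amid what is visible of it).
- eyes.landmark_of(picture, label): "xy" ([column, row] in pixels: a listed point, or the origin of a listed thing).
The state is a dict: "time": time; "joint_positions": joint angles; "joint_vel": joint speeds; "joint_torque": joint torques, N m; "ee_pos": TCP position; "eef_rot": TCP orientation; "ft_force": force on the tool from outside, world axes, zero at the start; "torque": the same for the moment, N m; "width": finger opening in m.
Only numpy, scipy, OpenCV 4.12 (cv2) and the standard library are available. Lean on these libraries where they do the work, as an engineer would, in place of code of your own. Each camera call takes 0.05 s, during which the arm holds its last target. There are 200 camera calls.

## Working session

There is one attempt and no reset: what is moved stays moved. The work goes in short steps, Python scripts to look and compute and a tool call to move; the robot and the scene stay as the last step left them, time stands still between calls to the robot, and variables do not carry over. Pictures are saved under pics/ and viewed, about 8 in all and at most 12, crops included, and the job is handed in when it is done.

Besides the shell and the picture viewer there is one more tool, called after ">>>" as name(argument=value, ...) on one line, values as JSON. play_rows: Moves the arm, as the interface text tells. Shift numbers are shares of 0.2 m and turn numbers shares of 90 degrees, none past 1 either way. Its arguments: {"type":"object","properties":{"motion":{"type":"array","items":{"type":"array","items":{"type":"number"}}},"squeeze":{"type":"number"}},"required":["motion"]}

```bash
mkdir -p pics
cat > h.py <<'E'
import numpy as np, cv2
from bench import r, eyes, job
from scipy.spatial.transform import Rotation as Ro
def save(p,n): cv2.imwrite('pics/'+n, p['image'][:,:,::-1])
def ray(p,xy):
    K=p['mtx']; d=np.array([(xy[0]-K[0,2])/K[0,0],(xy[1]-K[1,2])/K[1,1],1.])
    if p.get('fish'):
        a=d[:2]; th=np.hypot(*a); d=np.r_[a/max(th,1e-9)*np.sin(th),np.cos(th)]
    R=np.array(p['R']); return -R.T@p['t'], R.T@d
def atz(p,xy,z):
    c,d=ray(p,xy); return c+d*(z-c[2])/d[2]
def proj(p,X):
    c=np.array(p['R'])@X+p['t']; K=p['mtx']
    if p.get('fish'):
        th=np.arctan2(np.hypot(c[0],c[1]),c[2]); u=c[:2]/np.hypot(c[0],c[1])*th
    else: u=c[:2]/c[2]
    return np.array([K[0,0]*u[0]+K[0,2],K[1,1]*u[1]+K[1,2]])
def cam(n):
    p=eyes.camera(n); p['fish']=(n=='wrist'); return p
def tri(a,b):
    (c1,d1),(c2,d2)=a,b; A=np.stack([d1,-d2],1); s=np.linalg.lstsq(A,c2-c1,rcond=None)[0]
    P=c1+s[0]*d1;Q=c2+s[1]*d2; return (P+Q)/2,np.linalg.norm(P-Q)
E
cat > a.py <<'E'
from h import *
np.set_printoptions(precision=4,suppress=True)
s=r.read_state(); print(s['ee_pos'],s['eef_rot'],s['ft_force'],s['width'])
P={n:cam(n) for n in('top','side','wrist')}
for n in P: save(P[n],n+'0.png'); print(n,-np.array(P[n]['R']).T@P[n]['t'])
for l in ('pin','opening','shaker','block','driver','vial1','solvent','beaker','jar'):
    for n in P:
        try: L=eyes.landmark_of(P[n],l)
        except Exception as e: print(e); L=[]
        print(l,n,[(np.round(q['xy'],1),round(q['p'],2)) for q in L[:2]])
        if n!='wrist' and L:
            z={'opening':.07,'pin':.01,'driver':.01,'vial1':.075}.get(l,0); print('   ',atz(P[n],L[0]['xy'],z))
E
python3 a.py; python3 -c "
import cv2;import numpy as np
cv2.imwrite('pics/c0.png',cv2.resize(np.hstack([cv2.imread('pics/top0.png'),cv2.imread('pics/side0.png')]),(800,300)))"
```

```text
[ 0.1641 -0.6027  0.2217] [ 0.9912  0.1325 -0.0001 -0.0007] [ 0.0711  1.014  -0.0728] 0.08705872378885424
top [0.4093 0.0165 1.1875]
side [0.1313 0.5942 0.9195]
wrist [ 0.2265 -0.5845  0.3835]
pin top [(array([521.2, 334.3]), 0.57), (array([417.4, 270.2]), 0.48)]
    [ 0.3311 -0.4404  0.01  ]
pin side [(array([386.6, 214.3]), 0.76)]
    [ 0.4873 -0.1877  0.01  ]
pin wrist []
opening top [(array([252.6, 270.2]), 0.94)]
    [0.4623 0.1965 0.07  ]
opening side [(array([306.3, 304.9]), 0.94)]
    [0.4698 0.1947 0.07  ]
opening wrist []
shaker top [(array([261.6, 249.4]), 0.81)]
    [0.5176 0.1877 0.    ]
shaker side [(array([294.5, 307.6]), 0.72)]
    [0.5158 0.1836 0.    ]
shaker wrist []
block top [(array([434.8, 264.6]), 0.77)]
    [ 0.4918 -0.2382  0.    ]
block side [(array([396.9, 205.7]), 0.9)]
    [ 0.4844 -0.2409  0.    ]
block wrist []
driver top [(array([468.9, 174.1]), 0.72), (array([458.6, 262.9]), 0.57)]
    [ 0.7174 -0.3194  0.01  ]
driver side [(array([399.2, 188.8]), 0.64)]
    [ 0.5083 -0.2938  0.01  ]
driver wrist [(array([226.2,  26.2]), 0.67)]
vial1 top [(array([244.8, 211.6]), 0.45), (array([290.2, 227.4]), 0.4)]
    [0.5984 0.2201 0.075 ]
vial1 side [(array([296.8, 259.2]), 0.46), (array([252.5, 286.1]), 0.41)]
    [0.56  0.111 0.075]
vial1 wrist []
solvent top [(array([139.6, 231.8]), 0.65), (array([434.8, 265.7]), 0.22)]
    [0.5534 0.495  0.    ]
solvent side []
solvent wrist []
beaker top [(array([140. , 230.5]), 0.63), (array([468. , 172.5]), 0.58)]
    [0.5567 0.4942 0.    ]
beaker side [(array([342.5, 161.2]), 0.73)]
    [ 0.7136 -0.3103  0.    ]
beaker wrist []
jar top []
jar side [(array([479.2, 186.6]), 0.77)]
    [ 0.3287 -0.4431  0.    ]
jar wrist [(array([229.1,  24. ]), 0.89)]
```

View pics/top0.png

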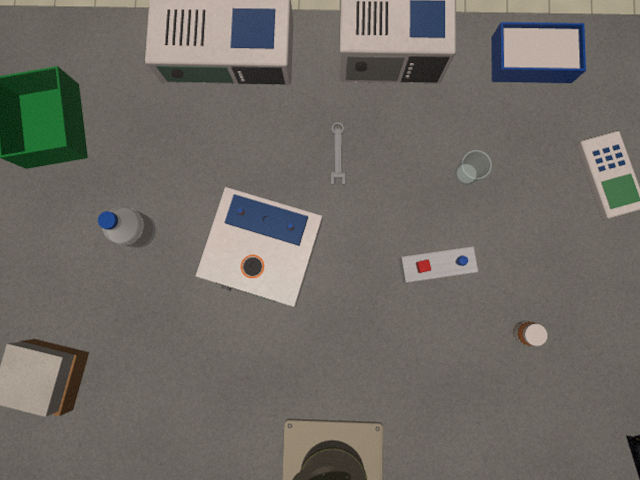

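View pics/side0.png

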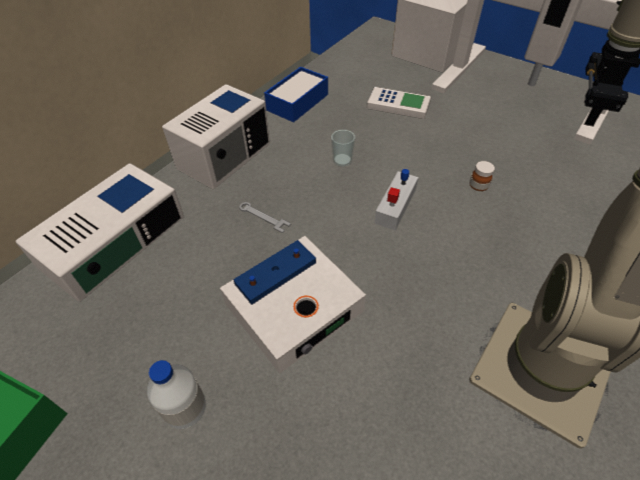

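The top view shows the red pin head at (424,266), the driver at (463,261) beside it, and the orange ring at (252,266). The side view agrees: pin (393,195), ring (306,306). The networks confuse some of the other objects, so I'll measure by colour.

```bash
cat > b.py <<'E'
from h import *
np.set_printoptions(precision=4,suppress=True)
def blobs(p,lo,hi,box,smin):
    h=cv2.cvtColor(p['image'],cv2.COLOR_RGB2HSV); m=((h[...,0]>=lo)&(h[...,0]<=hi)&(h[...,1]>smin)&(h[...,2]>60))
    if lo==0 and hi<8: m|=(h[...,0]>172)&(h[...,1]>smin)&(h[...,2]>60)
    k=np.zeros_like(m);k[box[1]:box[3],box[0]:box[2]]=1
    return (m&k).astype(np.uint8)
for n,bp,bo in(('top',(405,250,445,282),(235,250,270,285)),('side',(380,180,405,210),(288,290,325,325))):
    p=cam(n)
    m=blobs(p,0,6,bp,150); ys,xs=np.nonzero(m); c=(xs.mean(),ys.mean()); print(n,'pin',len(xs),c,xs.min(),xs.max(),ys.min(),ys.max(),atz(p,c,.085),atz(p,c,.098))
    if n=='top': print('pin rect',cv2.minAreaRect(np.stack([xs,ys],1).astype(np.float32)))
    m=blobs(p,4,18,bo,110); ys,xs=np.nonzero(m); pts=np.stack([xs,ys],1).astype(np.float32)
    e=cv2.fitEllipse(cv2.convexHull(pts)); print('ring',len(xs),e,atz(p,e[0],.07))
    for l,z in(('block',.05),('shaker',.07)):
        g=eyes.regions_of(p,l)[0]; cn=max(cv2.findContours(g['region'].astype(np.uint8),0,1)[0],key=cv2.contourArea)
        if n=='top':
            w=np.array([atz(p,q,z)[:2] for q in cn[:,0].astype(float)],np.float32); print(l,g['p'],cv2.minAreaRect(w))
E
python3 b.py
```

```text
top pin 130 (np.float64(423.4846153846154), np.float64(265.75384615384615)) 417 430 260 272 [ 0.4826 -0.1944  0.085 ] [ 0.4817 -0.1919  0.098 ]
pin rect ((423.4411926269531, 265.7647399902344), (10.429031372070312, 12.126781463623047), 75.96376037597656)
ring 119 ((252.03036499023438, 266.0628662109375), (23.1607723236084, 23.4344539642334), 69.8191909790039) [0.4719 0.1982 0.07  ]
block 0.62 ((0.49014800786972046, -0.23343218863010406), (0.060091979801654816, 0.17726120352745056), 9.747476577758789)
shaker 0.74 ((0.5174202919006348, 0.1845480054616928), (0.2456367462873459, 0.22940337657928467), 74.87366485595703)
side pin 132 (np.float64(392.9015151515151), np.float64(194.81060606060606)) 388 398 188 202 [ 0.4795 -0.1919  0.085 ] [ 0.4741 -0.1796  0.098 ]
ring 147 ((305.60003662109375, 305.9805603027344), (21.835790634155273, 24.966175079345703), 85.55290985107422) [0.4694 0.1977 0.07  ]
```

>>> play_rows(motion=[[0.25, -0.19, 0, 0, 0, 0, 100], [0.5, -0.38, 0, 0, 0, 0, 100], [0.75, -0.57, 0, 0, 0, 0.03, 100], [1, -0.76, 0, 0, 0, 0.06, 100], [1, -0.76, 0, 0, 0, 0.08, 100]])

```text
time: 2.42
ee_pos: [0.3209, -0.4, 0.2231]
eef_rot: [0.997, 0.073, 0.001, 0.0]
ft_force: [-0.4, -1.0, -0.4]
width: 0.0869
```

```bash
cat > m.py <<'E'
from h import *
import sys
np.set_printoptions(precision=4,suppress=True)
# usage: m.py x y z yaw(deg of tool x axis)
s=r.read_state(); R=Ro.from_quat(s['eef_rot']); M=R.as_matrix()
print('t',s['time'],'pos',s['ee_pos'],'yaw',np.degrees(np.arctan2(M[1,0],M[0,0])),'zt',M[:,2],'F',s['ft_force'],'w',s['width'],'q',s['joint_positions'])
if len(sys.argv)>1:
    x,y,z,a=map(float,sys.argv[1:5]); a=np.radians(a)
    T=np.array([[np.cos(a),np.sin(a),0],[np.sin(a),-np.cos(a),0],[0,0,-1]])
    print('shift',R.inv().apply(np.array([x,y,z])-s['ee_pos'])/.2,'turn',(R.inv()*Ro.from_matrix(T)).as_rotvec()/(np.pi/2))
E
python3 m.py .481 -.193 .2 8
```

```text
t 2.425 pos [ 0.3209 -0.4     0.2231] yaw 8.411909036730822 zt [ 0.0014  0.     -1.    ] F [-0.3972 -1.0354 -0.4226] w 0.08693862825514129 q [ 1.0203  0.0963 -0.2274  1.7439  0.0214  1.303  -0.6357]
shift [ 0.9433 -0.9066  0.1168] turn [ 0.0001 -0.0009  0.0046]
```

>>> play_rows(motion=[[0.15, -0.22, 0, 0, 0, 0, 100], [0.3, -0.45, 0.02, 0, 0, 0, 100], [0.45, -0.68, 0.05, 0, 0, 0, 100], [0.62, -0.91, 0.1, 0, 0, 0, 100], [0.62, -0.91, 0.1, 0, 0, 0, 100]])

```text
time: 3.05
ee_pos: [0.416, -0.2029, 0.2023]
eef_rot: [0.997, 0.073, 0.0, -0.0]
ft_force: [-0.4, -0.1, 0.0]
width: 0.0869
```

```bash
python3 m.py .481 -.193 .2 8
cat > w.py <<'E'
from h import *
np.set_printoptions(precision=4,suppress=True)
p=cam('wrist'); save(p,'w1.png')
h=cv2.cvtColor(p['image'],cv2.COLOR_RGB2HSV); m=(((h[...,0]<=6)|(h[...,0]>172))&(h[...,1]>150)&(h[...,2]>60)).astype(np.uint8)
n,lab,st,ce=cv2.connectedComponentsWithStats(m); k=1+np.argmax(st[1:,4]); print(st[k],ce[k],atz(p,ce[k],.098))
ys,xs=np.nonzero(lab==k); v=h[...,2][lab==k]; print('V pct',np.percentile(v,[5,25,50,75,95]))
w=np.array([atz(p,q,.098)[:2] for q in zip(xs.astype(float),ys.astype(float))],np.float32); print(cv2.minAreaRect(w))
for l in('pin','driver'): print(l,[(q['xy'],q['p']) for q in eyes.landmark_of(p,l)[:2]])
E
python3 w.py
```

```text
t 3.05 pos [ 0.416  -0.2029  0.2023] yaw 8.389285063396002 zt [ 0.0001  0.0008 -1.    ] F [-0.4144 -0.0609  0.03  ] w 0.08689726192534145 q [ 0.7983  0.0108 -0.4412  1.8774  0.0041  1.2545 -1.0685]
shift [ 0.3287 -0.0017  0.0115] turn [-0.0005 -0.0001  0.0043]
[ 303  131   37   36 1163] [321.2605 148.4652] [ 0.48   -0.1924  0.098 ]
V pct [212.1 228.  229.  231.  232. ]
((0.4799332618713379, -0.19237902760505676), (0.02441561035811901, 0.024319302290678024), 14.205975532531738)
pin [([322.7, 150.6], 0.85)]
driver [([413.4, 145.3], 0.74)]
```

View pics/w1.png

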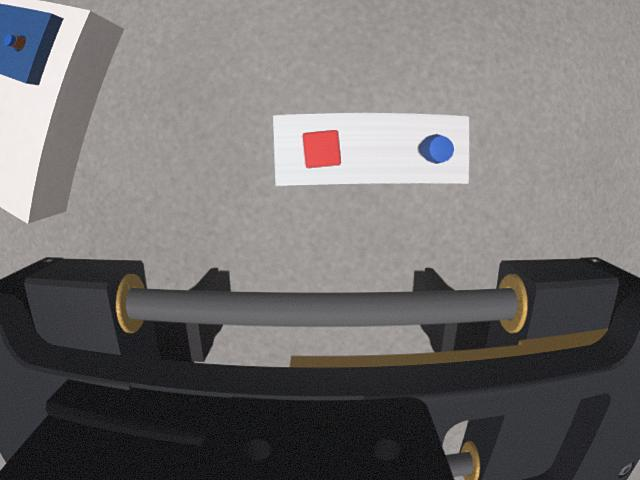

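The wrist view shows the red head at (321,149), turned slightly from the block, with the driver at (437,149). Position is (0.480, −0.1925) and yaw is 14°.

```bash
python3 m.py .480 -.1925 .066 14.2
```

```text
t 3.2 pos [ 0.4142 -0.2077  0.2027] yaw 7.943851391453269 zt [-0.     -0.0004 -1.    ] F [ 0.2524 -1.1724  0.4192] w 0.08688232068994045 q [ 0.8022  0.0109 -0.435   1.8765  0.0053  1.255  -1.0666]
shift [ 0.3365 -0.0299  0.6833] turn [ 0.0003  0.0001 -0.0695]
```

>>> play_rows(motion=[[0.17, -0.02, 0, 0, 0, -0.04, 100], [0.337, -0.03, 0.1, 0, 0, -0.07, 100], [0.337, -0.03, 0.3, 0, 0, -0.07, 100], [0.337, -0.03, 0.35, 0, 0, -0.07, 100], [0.337, -0.03, 0.35, 0, 0, -0.07, 100]])

```text
time: 3.82
ee_pos: [0.4799, -0.1921, 0.1328]
eef_rot: [0.992, 0.124, -0.0, -0.0]
ft_force: [0.3, -0.1, 1.0]
width: 0.0869
```

```bash
python3 w.py; python3 m.py .480 -.1925 .066 14.2
```

```text
[ 302  245   45   42 1854] [323.6214 265.384 ] [ 0.4809 -0.1921  0.098 ]
V pct [209. 226. 228. 230. 232.]
((0.48060619831085205, -0.19225825369358063), (0.024053864181041718, 0.024543840438127518), 14.215906143188477)
pin [([322.7, 232.2], 0.86)]
driver [([430.2, 241.9], 0.66)]
t 3.975 pos [ 0.4811 -0.1918  0.1342] yaw 14.273887433466664 zt [ 0.0022 -0.0013 -1.    ] F [-0.3578  0.4242  0.8518] w 0.08719425313980556 q [ 0.7257  0.2024 -0.4803  1.8344  0.1038  1.1269 -1.1124]
shift [-0.0068  0.0014  0.3409] turn [ 0.0012 -0.0011  0.0008]
```

Consistent. I'll go down and grip.

>>> play_rows(motion=[[0, 0, 0.1, 0, 0, 0, 100], [0, 0, 0.2, 0, 0, 0, 100], [0, 0, 0.3, 0, 0, 0, 100], [0, 0, 0.34, 0, 0, 0, 100], [0, 0, 0.34, 0, 0, 0, 100]])

```text
time: 4.6
ee_pos: [0.4807, -0.1912, 0.0651]
eef_rot: [0.992, 0.125, 0.0, 0.0]
ft_force: [-0.7, 0.0, -0.2]
width: 0.0871
```

>>> play_rows(motion=[[0, 0, 0, 0, 0, 0, 20], [0, 0, 0, 0, 0, 0, 20], [0, 0, 0, 0, 0, 0, 5], [0, 0, 0, 0, 0, 0, 5], [0, 0, 0, 0, 0, 0, 5]], squeeze=50)

```text
time: 5.22
ee_pos: [0.4805, -0.191, 0.0646]
eef_rot: [0.992, 0.125, 0.0, 0.0]
ft_force: [-0.7, 0.2, -0.0]
width: 0.0453
```

```bash
python3 m.py .480 -.1925 .15 14.2
```

```text
t 5.225 pos [ 0.4805 -0.191   0.0646] yaw 14.330558176810216 zt [ 0.     -0.0001 -1.    ] F [-0.7448  0.1776 -0.0018] w 0.045314960557160396 q [ 0.7073  0.2876 -0.4701  1.8992  0.1545  0.9899 -1.152 ]
shift [-0.0043  0.0067 -0.427 ] turn [ 0.0001 -0.      0.0015]
```

Fingers are still closing (45 mm).

>>> play_rows(motion=[[0, 0, 0, 0, 0, 0, 5], [0, 0, 0, 0, 0, 0, 5], [0, 0, 0, 0, 0, 0, 5], [0, 0, 0, 0, 0, 0, 5]], squeeze=50)

```text
time: 5.72
ee_pos: [0.4806, -0.1915, 0.0647]
eef_rot: [0.992, 0.125, 0.0, 0.0]
ft_force: [0.9, -3.4, -0.8]
width: 0.0253
```

>>> play_rows(motion=[[0, 0, 0, 0, 0, 0, 5], [0, 0, -0.04, 0, 0, 0, 5], [0, 0, -0.08, 0, 0, 0, 5], [0, 0, -0.12, 0, 0, 0, 5], [0, 0, -0.15, 0, 0, 0, 5]])

```text
time: 6.35
ee_pos: [0.4804, -0.1907, 0.095]
eef_rot: [0.992, 0.125, -0.0, -0.0]
ft_force: [-0.3, -2.4, -2.4]
width: 0.0255
```

```bash
python3 m.py .480 -.1925 .15 14.2
```

```text
t 6.35 pos [ 0.4804 -0.1907  0.095 ] yaw 14.341343759091822 zt [-0.0002  0.0001 -1.    ] F [-0.3322 -2.3581 -2.4233] w 0.02551637265476341 q [ 0.7166  0.2476 -0.4769  1.8737  0.1299  1.0509 -1.1332]
shift [-0.0041  0.0081 -0.2748] turn [-0.0001  0.0001  0.0016]
```

>>> play_rows(motion=[[0, 0, -0.2, 0, 0, 0, 5], [0, 0, -0.37, 0, 0, 0, 5], [0.05, -0.2, -0.37, 0, 0, 0, 5], [0.1, -0.45, -0.37, 0, 0, 0, 5], [0.15, -0.7, -0.37, 0, 0, 0, 5]])

```text
time: 6.98
ee_pos: [0.4743, -0.0458, 0.1688]
eef_rot: [0.992, 0.125, -0.0, -0.0]
ft_force: [0.9, 0.4, -1.4]
width: 0.0262
```

```bash
python3 m.py .4705 .198 .17 14.2
```

```text
t 6.975 pos [ 0.4743 -0.0458  0.1688] yaw 14.34148205541025 zt [-0.0005  0.0004 -1.    ] F [ 0.8532  0.4457 -1.429 ] w 0.02619476857802829 q [ 0.5854  0.0856 -0.6055  1.8843  0.0521  1.1877 -1.3584]
shift [ 0.2836 -1.1855 -0.0057] turn [-0.0003  0.0002  0.0016]
```

>>> play_rows(motion=[[0, -0.25, 0, 0, 0, 0, 5], [0, -0.5, 0, 0, 0, 0, 5], [0, -0.75, 0, 0, 0, 0, 5], [0, -0.95, 0, 0, 0, 0, 5], [0, -0.95, 0, 0, 0, 0, 5]])

```text
time: 7.6
ee_pos: [0.4264, 0.1396, 0.1689]
eef_rot: [0.992, 0.128, -0.0, -0.0]
ft_force: [1.0, -0.3, -1.9]
width: 0.0257
```

>>> play_rows(motion=[[0, 0, 0, 0, 0, 0, 5], [0, 0, 0, 0, 0, 0, 5]])

```text
time: 7.85
ee_pos: [0.428, 0.1352, 0.1685]
eef_rot: [0.992, 0.124, -0.0, 0.0]
ft_force: [-0.8, 0.3, -2.2]
width: 0.0255
```

```bash
python3 m.py .4705 .198 .17 14.2
cat > o.py <<'E'
from h import *
import sys
np.set_printoptions(precision=4,suppress=True)
p=cam('wrist'); save(p,sys.argv[1])
L=eyes.landmark_of(p,'opening'); print([(q['xy'],q['p'],atz(p,q['xy'],.07)) for q in L[:2]])
h=cv2.cvtColor(p['image'],cv2.COLOR_RGB2HSV); m=((h[...,0]>=4)&(h[...,0]<=18)&(h[...,1]>130)&(h[...,2]>90)).astype(np.uint8)
ys,xs=np.nonzero(m); c=L[0]['xy'] if L else (320,240); k=np.hypot(xs-c[0],ys-c[1])<70
w=np.array([atz(p,q,.07)[:2] for q in zip(xs[k].astype(float),ys[k].astype(float))],np.float32)
print(len(w),cv2.fitEllipse(cv2.convexHull(w*1000)))
E
python3 o.py w2.png
```

```text
t 7.85 pos [0.428  0.1352 0.1685] yaw 14.231722337428172 zt [-0.0004 -0.0002 -1.    ] F [-0.7778  0.2702 -2.1603] w 0.02553272056225719 q [ 0.3857  0.0282 -0.7912  1.9399  0.0217  1.1823 -1.7359]
shift [ 0.2831 -0.2521 -0.0078] turn [0.0001 0.0003 0.0004]
[]
59 ((435.3717956542969, 135.97793579101562), (89.67313385009766, 116.02034759521484), 39.72509765625)
```

View pics/w2.png

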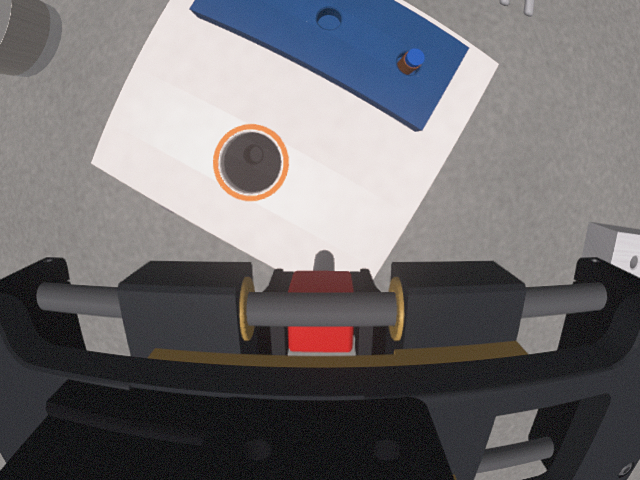

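The ring is at (251,162), and inside it a faint darker circle near (254,154), probably the hole itself. I'll enlarge it.

```bash
cat > o2.py <<'E'
from h import *
import sys
np.set_printoptions(precision=4,suppress=True)
p=cam('wrist'); im=p['image']; cx,cy=map(int,sys.argv[2:4])
h=cv2.cvtColor(im,cv2.COLOR_RGB2HSV); m=((h[...,0]>=4)&(h[...,0]<=18)&(h[...,1]>130)&(h[...,2]>90))
ys,xs=np.nonzero(m); k=np.hypot(xs-cx,ys-cy)<60
w=np.array([atz(p,q,.07)[:2] for q in zip(xs[k].astype(float),ys[k].astype(float))],np.float32)
print('ring mm',k.sum(),cv2.fitEllipse(cv2.convexHull(w*1000)))
c=im[cy-40:cy+40,cx-40:cx+40].astype(float); c=np.clip((c-20)*2.5,0,255).astype(np.uint8)
cv2.imwrite('pics/'+sys.argv[1],cv2.resize(c,(560,560),interpolation=cv2.INTER_CUBIC)[:,:,::-1])
np.savez('last.npz',mtx=p['mtx'],R=p['R'],t=p['t'],fish=True)
if len(sys.argv)>4: pass
E
python3 o2.py z1.png 251 162
```

```text
ring mm 968 ((469.4347839355469, 198.79141235351562), (54.021514892578125, 54.168907165527344), 20.959659576416016)
```

View pics/z1.png

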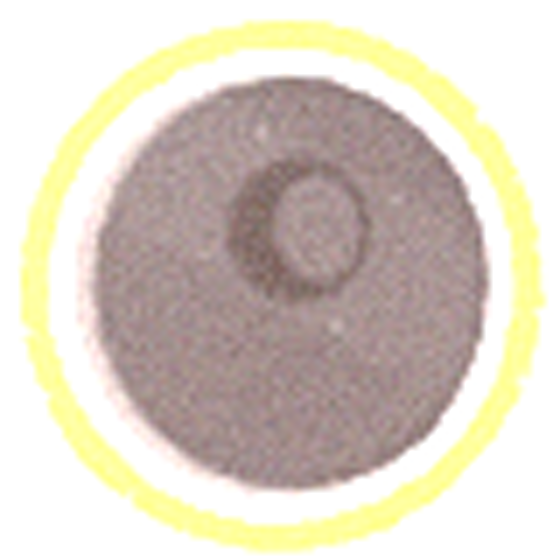

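The hole shows plainly: rim centre at crop (299,229), which is image (253.7,154.7). Now projecting that to deck level, and the pin shaft too.

```bash
python3 - <<'E'
from h import *
np.set_printoptions(precision=4,suppress=True)
d=dict(np.load('last.npz'))
for off in(0,-.5): 
  for c in((299,229),(228,229),(370,229),(299,155),(299,302)):
    print(c,atz(d,(c[0]/7+211+off,c[1]/7+122+off),.042))
s=r.read_state(); T=s['ee_pos']; print('foot predicted',proj(d,T-[0,0,.0547]), 'head under',proj(d,T+[0,0,.0033]))
im=cv2.imread('pics/w2.png')[225:305,284:364]; cv2.imwrite('pics/z2.png',cv2.resize(im,(480,480),interpolation=cv2.INTER_CUBIC))
E
python3 m.py
```

```text
(299, 229) [0.4737 0.2022 0.042 ]
(228, 229) [0.4719 0.2101 0.042 ]
(370, 229) [0.4755 0.1944 0.042 ]
(299, 155) [0.4817 0.2041 0.042 ]
(299, 302) [0.4657 0.2003 0.042 ]
(299, 229) [0.474  0.2027 0.042 ]
(228, 229) [0.4722 0.2106 0.042 ]
(370, 229) [0.4757 0.1949 0.042 ]
(299, 155) [0.482  0.2046 0.042 ]
(299, 302) [0.466  0.2008 0.042 ]
foot predicted [322.821  256.6975] head under [323.4865 293.0008]
t 8.0 pos [0.428  0.1355 0.1685] yaw 14.252768442150753 zt [-0.0002 -0.0001 -1.    ] F [ 0.0887 -0.2266 -1.1628] w 0.025780273367604377 q [ 0.3856  0.0283 -0.7916  1.9398  0.0218  1.1822 -1.7361]
```

View pics/z2.png

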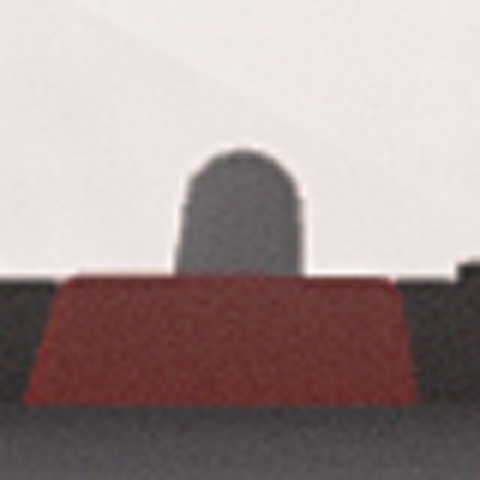

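Rim diameter measures 16 mm, matching the expected 16.5. The hole is at about (0.4737, 0.2023), and the foot hangs within about 1 mm of the tool axis.

```bash
python3 m.py .4737 .2027 .14 14.2
```

```text
t 8.0 pos [0.428  0.1355 0.1685] yaw 14.252768442150753 zt [-0.0002 -0.0001 -1.    ] F [ 0.0887 -0.2266 -1.1628] w 0.025780273367604377 q [ 0.3856  0.0283 -0.7916  1.9398  0.0218  1.1822 -1.7361]
shift [ 0.304  -0.2694  0.1423] turn [0.     0.0001 0.0006]
```

>>> play_rows(motion=[[0.15, -0.13, 0, 0, 0, 0, 5], [0.304, -0.269, 0, 0, 0, 0, 5], [0.304, -0.269, 0.07, 0, 0, 0, 5], [0.304, -0.269, 0.142, 0, 0, 0, 5], [0.304, -0.269, 0.142, 0, 0, 0, 5]])

```text
time: 8.62
ee_pos: [0.4725, 0.2018, 0.1387]
eef_rot: [0.992, 0.124, -0.001, 0.001]
ft_force: [0.6, 0.3, -0.6]
width: 0.0259
```

>>> play_rows(motion=[[0, 0, 0, 0, 0, 0, 5], [0, 0, 0, 0, 0, 0, 5]])

```text
time: 8.88
ee_pos: [0.4738, 0.2031, 0.1407]
eef_rot: [0.992, 0.124, 0.001, 0.0]
ft_force: [0.8, 0.1, -1.0]
width: 0.0257
```

```bash
python3 m.py .4737 .2027 .108 14.2
```

```text
t 8.875 pos [0.4738 0.2031 0.1407] yaw 14.294958580062882 zt [ 0.0012 -0.0002 -1.    ] F [ 0.7595  0.0699 -0.9971] w 0.025733314121608987 q [ 0.2492  0.2518 -0.8326  1.8179  0.2033  1.1591 -1.9709]
shift [-0.0012  0.0015  0.1637] turn [ 0.0003 -0.0007  0.0011]
```

>>> play_rows(motion=[[0, 0, 0.06, 0, 0, 0, 5], [0, 0, 0.12, 0, 0, 0, 5], [0, 0, 0.164, 0, 0, 0, 5], [0, 0, 0.19, 0, 0, 0, 5], [0, 0, 0.2, 0, 0, 0, 5]])

```text
time: 9.5
ee_pos: [0.4734, 0.2034, 0.0997]
eef_rot: [0.992, 0.125, -0.0, 0.0]
ft_force: [-0.8, 0.5, -2.3]
width: 0.0255
```

>>> play_rows(motion=[[0, 0, 0.01, 0, 0, 0, 5], [0, 0, 0.02, 0, 0, 0, 5], [0, 0, 0.03, 0, 0, 0, 5], [0, 0, 0.03, 0, 0, 0, 5]])

```text
time: 10.0
ee_pos: [0.4736, 0.2033, 0.0941]
eef_rot: [0.992, 0.125, 0.0, 0.0]
ft_force: [-0.3, 0.8, -1.5]
width: 0.0254
```

>>> play_rows(motion=[[0, 0, 0.01, 0, 0, 0, 5], [0, 0, 0.02, 0, 0, 0, 5], [0, 0, 0.02, 0, 0, 0, 5]])

```text
time: 10.38
ee_pos: [0.4736, 0.2033, 0.09]
eef_rot: [0.992, 0.125, 0.0, 0.0]
ft_force: [0.8, -0.4, -1.9]
width: 0.0254
```

No force 7 mm below deck level, so the foot is in the hole.

>>> play_rows(motion=[[0, 0, 0.015, 0, 0, 0, 5], [0, 0, 0.03, 0, 0, 0, 5], [0, 0, 0.045, 0, 0, 0, 5], [0, 0, 0.055, 0, 0, 0, 5], [0, 0, 0.055, 0, 0, 0, 5]])

```text
time: 11.0
ee_pos: [0.4736, 0.2033, 0.079]
eef_rot: [0.992, 0.125, 0.0, 0.0]
ft_force: [3.2, -0.9, -3.4]
width: 0.0259
```

>>> play_rows(motion=[[0, 0, 0.007, 0, 0, 0, 5], [0, 0, 0.013, 0, 0, 0, 5], [0, 0, 0.013, 0, 0, 0, 5]])

```text
time: 11.38
ee_pos: [0.4737, 0.2033, 0.0767]
eef_rot: [0.992, 0.125, 0.0, 0.0]
ft_force: [2.0, -0.8, 0.7]
width: 0.0257
```

>>> play_rows(motion=[[0, 0, 0.006, 0, 0, 0, 5], [0, 0, 0.006, 0, 0, 0, 5]])

```text
time: 11.62
ee_pos: [0.4737, 0.2034, 0.0754]
eef_rot: [0.992, 0.125, 0.0, 0.0]
ft_force: [1.9, -0.8, 2.2]
width: 0.0253
```

```bash
python3 m.py; for i in 1 2 3; do python3 -c "
from h import *
cam('wrist');print(r.read_state()['ft_force'])"; done
```

```text
t 11.625 pos [0.4737 0.2034 0.0754] yaw 14.324412760634027 zt [ 0.0004 -0.     -1.    ] F [ 1.9268 -0.8292  2.2244] w 0.025284029469345794 q [ 0.2102  0.3377 -0.804   1.8813  0.2809  1.0386 -2.0308]
[ 1.93858882 -0.57641941  3.00778444]
[ 3.08410998 -0.3304013   2.59171759]
[ 2.85569046 -1.07395855  2.81337373]
```

Force is up about 4.5 N from the hanging baseline at the predicted depth, so the pin is bottomed. Release.

>>> play_rows(motion=[[0, 0, 0, 0, 0, 0, 50], [0, 0, 0, 0, 0, 0, 50], [0, 0, 0, 0, 0, 0, 50], [0, 0, 0, 0, 0, 0, 50], [0, 0, 0, 0, 0, 0, 50]])

```text
time: 12.4
ee_pos: [0.4734, 0.2034, 0.0753]
eef_rot: [0.992, 0.125, -0.0, 0.0]
ft_force: [-0.7, 0.2, 0.2]
width: 0.0433
```

>>> play_rows(motion=[[0, 0, -0.05, 0, 0, 0, 50], [0, 0, -0.2, 0, 0, 0, 50], [0, 0, -0.4, 0, 0, 0, 50], [-0.3, 0, -0.5, 0, 0, 0, 50], [-0.3, 0, -0.5, 0, 0, 0, 50]])

```text
time: 13.02
ee_pos: [0.414, 0.1885, 0.178]
eef_rot: [0.992, 0.125, 0.003, 0.002]
ft_force: [1.2, -0.2, -0.2]
width: 0.0434
```

```bash
sed 's/w1.png/w3.png/;s/\.098/.110/g' w.py > w3.py; python3 w3.py; python3 m.py; python3 -c "
from h import *
p=cam('side'); i=p['image'][240:360,230:390]; cv2.imwrite('pics/s3.png',cv2.resize(i,(640,480),interpolation=cv2.INTER_CUBIC)[:,:,::-1])"
```

```text
[ 304  135   41   41 1631] [324.1925 155.1232] [0.4734 0.2027 0.11  ]
V pct [175. 217. 218. 220. 222.]
((0.47345229983329773, 0.20286358892917633), (0.02482880838215351, 0.02469649538397789), 14.489570617675781)
pin [([324.0, 152.9], 0.9), ([469.9, 78.0], 0.56)]
driver []
t 13.175 pos [0.4159 0.1883 0.1757] yaw 14.299302530827429 zt [ 0.001  -0.0003 -1.    ] F [-0.0317 -0.0463 -0.9226] w 0.04356010555563043 q [ 0.3463  0.0487 -0.8777  1.9113  0.041   1.1987 -1.8669]
```

View pics/s3.png

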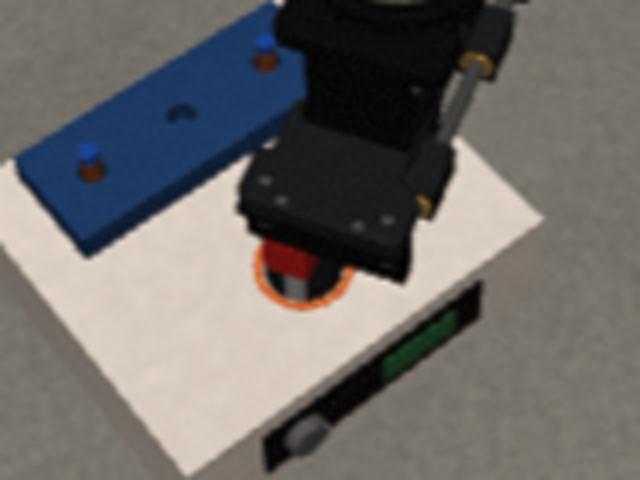

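View pics/w3.png

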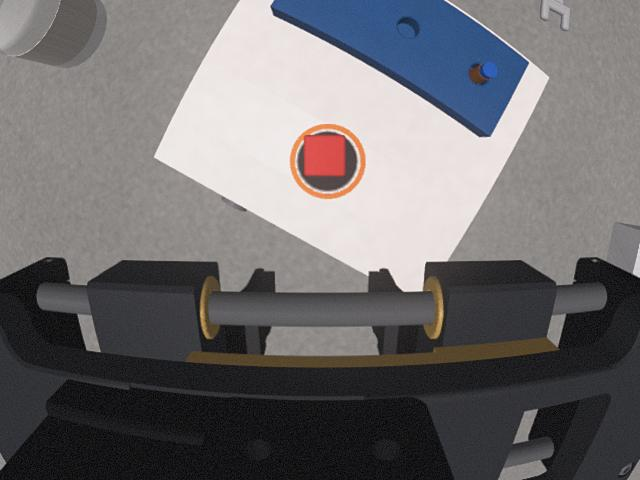

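The wrist view shows the head at (324,155) inside the ring, with its axis over the measured hole; in the side view it stands upright. I'll check it is home by lightly touching the head top with closed fingers; it should be at z = 0.110.

>>> play_rows(motion=[[0, 0, 0, 0, 0, 0, 0], [0, 0, 0, 0, 0, 0, 0], [0, 0, 0, 0, 0, 0, 0], [0, 0, 0, 0, 0, 0, 0], [0, 0, 0, 0, 0, 0, 0]], squeeze=5)

```text
time: 13.85
ee_pos: [0.4154, 0.1885, 0.1753]
eef_rot: [0.992, 0.125, -0.0, 0.0]
ft_force: [-0.7, -0.5, 0.3]
width: 0.0037
```

```bash
python3 m.py .4735 .2027 .120 14.2
```

```text
t 13.85 pos [0.4154 0.1885 0.1753] yaw 14.331880474364855 zt [-0. -0. -1.] F [-0.694  -0.4802  0.2858] w 0.003655837291954948 q [ 0.3461  0.0488 -0.878   1.9121  0.0403  1.1986 -1.8666]
shift [0.2991 0.0034 0.2766] turn [0.     0.     0.0015]
```

>>> play_rows(motion=[[0.15, 0, 0, 0, 0, 0, 0], [0.3, 0, 0, 0, 0, 0, 0], [0.3, 0, 0.15, 0, 0, 0, 0], [0.3, 0, 0.275, 0, 0, 0, 0], [0.3, 0, 0.275, 0, 0, 0, 0]])

```text
time: 14.48
ee_pos: [0.4724, 0.2029, 0.1189]
eef_rot: [0.992, 0.125, -0.002, 0.0]
ft_force: [-1.0, -0.1, 0.9]
width: 0.0005
```

>>> play_rows(motion=[[0, 0, 0.015, 0, 0, 0, 0], [0, 0, 0.03, 0, 0, 0, 0], [0, 0, 0.03, 0, 0, 0, 0]])

```text
time: 14.85
ee_pos: [0.4737, 0.2034, 0.1147]
eef_rot: [0.992, 0.125, 0.0, 0.0]
ft_force: [-0.3, -0.5, -0.6]
width: 0.0006
```

>>> play_rows(motion=[[0, 0, 0.01, 0, 0, 0, 0], [0, 0, 0.015, 0, 0, 0, 0], [0, 0, 0.015, 0, 0, 0, 0]])

```text
time: 15.22
ee_pos: [0.4735, 0.2033, 0.1113]
eef_rot: [0.992, 0.125, -0.0, 0.0]
ft_force: [0.2, -0.6, 0.4]
width: 0.0002
```

>>> play_rows(motion=[[0, 0, 0.006, 0, 0, 0, 0], [0, 0, 0.006, 0, 0, 0, 0], [0, 0, 0.006, 0, 0, 0, 0]])

```text
time: 15.6
ee_pos: [0.4736, 0.2034, 0.1103]
eef_rot: [0.992, 0.125, 0.0, 0.0]
ft_force: [-0.2, 0.5, 2.0]
width: 0.0004
```

Contact starts at 0.110 to 0.1105, so the pin is fully home. Retract and hand in.

>>> play_rows(motion=[[0, 0, -0.1, 0, 0, 0, 0], [0, 0, -0.3, 0, 0, 0, 0], [0, 0, -0.5, 0, 0, 0, 0], [0, 0, -0.5, 0, 0, 0, 0], [0, 0, -0.5, 0, 0, 0, 0]])

```text
time: 16.23
ee_pos: [0.4734, 0.2032, 0.2103]
eef_rot: [0.992, 0.125, 0.0, 0.0]
ft_force: [-0.9, 0.9, -0.4]
width: 0.0002
```

```bash
python3 w3.py; python3 -c "
from h import *
print(r.read_state()['ft_force'],job.close_job())"
```

```text
[ 307  222   34   34 1111] [323.5671 238.1431] [0.474  0.2027 0.11  ]
V pct [185. 209. 213. 215. 218.]
((0.4735763669013977, 0.20258553326129913), (0.024722637608647346, 0.024244803935289383), 14.3756742477417)
pin [([318.6, 214.8], 0.76)]
driver []
the job is handed in; nothing more can be done
[0.77047529 0.50084681 0.86555886] None
```

The lock pin is in the carriage's hole, fully home, and released. I handed the job in at about 16 s of the 64 s allowed.

- **Finding the hole:** the wrist camera could see the hole inside the opening, about 5.5 mm off its middle. I lined the pin up on it directly, so I did not have to feel for it.
- **Insertion:** the pin dropped in with almost no force. It bottomed at the predicted depth with about 4.5 N, well under the limit.
- **Last checks:** a light touch put the head top at about 0.110 m, which matches fully home. The pin stands about 6 mm from the opening's middle (limit 13 mm). It looked upright in the side view, and I did not measure its tilt. The gripper was clear at the end, with no contact force on the arm.
- **Disagreements:**
  - The networks confused several objects at the start, so I measured the pin and ring by colour instead.
  - The two fixed cameras differed by about 3 mm in places. I used the closer wrist view.
- **Not checked:** I did not measure the carriage's height or the other things' positions at the end. The arm never touched the driver, vials or other bench items.

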